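# Hang the empty parts bin back on its rail

## Robot

A 6-joint arm with a two-finger parallel gripper is mounted at the origin on the work surface. World frame = base frame: x ahead of the robot, y to its left, z up, the work surface at z = 0. Lengths are in m, angles in rad, forces in N, time in s.
With the tool pointing down it reaches from about 0.275 to 0.775 m from the base axis. Payload 14.6 kg.
Tool frame: the origin (TCP) lies on the centre line of the jaws, within the pads' length; the fingertips stand 22 mm ahead of it and the grasp point (between the pads) lies 3 mm ahead of it; z points along the fingers, y is the line along which they close (so a half turn about z gives the same grasp; the last joint's range is limited). The gripper opens to 85 mm and grips with 20 to 120 N. Pads are 22 mm wide; open, the fingers measure 114 mm over their backs; the gripper's body (76 mm by 85 mm) begins 54 mm behind the grasp point. The pads swing forward as they close: fully open they stand 13 mm farther back than shut.
Start: joints at [0.968, 0.263, -0.048, 1.259, 0, 1.415], TCP at [0.227, 0.473, 0.253] pointing down, gripper open.
Joint ranges: [-2.65, 2.65], [-0.89, 1.7], [-1.18, 1.37], [-2.13, 2.11], [-1.35, 1.29], [-3.14, 3.14]. Speed limits (rad/s): [1.89, 1.89, 2.57, 2.79, 3.14, 3.14].

## Interface

Orientations are given as a unit quaternion [w, x, y, z].
In Python, from rig import robot gives the robot as it stands. The module is installed in compiled form; this text tells all that it offers.
- The arm moves only by the tool arm_command, never from a script. Its argument "commands" is a list of rows, each an object with "claw": the opening, from 0 (shut) to 1 (fully open); "translation": the shift along the world's x, y, z in m, a list of three; "turn": the turn, a rotation vector about the world's x, y, z in degrees, a list of three. In form: [{"claw": claw, "translation": [dx, dy, dz], "turn": [rx, ry, rz]}, ...]. A call has exactly 5 rows; each row is the pose to reach, as a shift and turn from the pose commanded when the call began; what a row does not reach only later rows make up. A row lasts 1/8 s, in which the tool goes at most 62.5 mm and 10.7 degrees, less where a joint would pass 70% of its speed; a pose out of reach is approached as far as the arm can. A call with a gripper value outside its range is refused whole. The fingers move at their own pace and stop on an object; "squeeze" is the grip in N (left out, the last holds). Time passes only in rows, so rows that repeat a pose let the fingers close, or fill a call up. It gives the time, the measured TCP pose, the force, the opening and the grip force at its end, in the units of the state.
- robot.state(): the state, without advancing time (a new reading comes with each control period).
- robot.grab_frame(name): name is "scene" or "top" or "wrist"; returns the picture (384x512x3 uint8, red, green, blue); there is no depth.
- robot.get_calibration(name): a dict with "camera_matrix" (3x3 intrinsics, pixels), "dist_coeffs" ([k1, k2, p1, p2, k3] as OpenCV has them; the pictures are not rectified), "world_from_camera" (4x4, takes a point from camera to world coordinates); the wrist camera has in their place "T_tool_cam" (4x4, takes a point from camera to tool coordinates, whose origin is the TCP and whose axes are the flange's). Camera axes: x right, y up, looking along -z (the intrinsics and any distortion apply to the point x, -y, -z); pixel columns grow to the right and rows downward; lengths in m; the calibration is good to about 2 mm. A picture is of the moment at which its call begins: read the wrist's pose just before it. get_calibration takes no time and is no camera call.
- robot.close_job(): hands the job in; it is judged then, once.
Trained networks look in the newest picture that a camera, given by its name, has taken for a name from the list of things; names that differ only in an ending like _2 or _b are one class to them, and where a whole thing is asked for, a point or a joint stands for the part that bears it (a point fixed in the world has none). Each returns a list of dicts, best first, with "conf" (0 to 1); they miss things now and then, are a little off and sometimes report something else, mostly with a low value. They report only what shows in the picture. A call takes as long as a camera call. They do not tell look-alikes from the thing itself.
- robot.regions_of(camera, query): "mask" (384x512 bool, what is visible of it) and "extent" ([left, top, width, height] in pixels, round what is visible of it).
- robot.landmark_of(camera, query): "centre" ([row, column] in pixels: a listed point, or the origin of a listed thing).
The state is a dict: "t": time; "qpos": joint angles; "qd": joint speeds; "joint_torque": joint torques, N m; "eef_pos": TCP position; "orientation": TCP orientation; "contact_force": force on the tool from outside, world axes, zero at the start; "ft_torque": the same for the moment, N m; "gripper_width": finger opening in m; "grip_force": force on a finger pad.
Only numpy, scipy, OpenCV 4.12 (cv2) and the standard library are available. Lean on these libraries where they do the work, as an engineer would, in place of code of your own. Each camera call takes 0.05 s, during which the arm holds its last target. There are 200 camera calls.

## Task

The empty red parts bin is standing on its front end on the bench. Set it down the right way up on the bench and let go of it, then take it again and hang it by its rear hook over the bin rail, in the empty place, centred under the yellow card and square to the rail. Do not let the bin drop or topple, and do not disturb the two grey bins, the white board fixture or the black moulding.

Things in the scene. Friction and masses are not known exactly. Their poses are not given: they have to be found in the camera images.
- bin: Empty red open-topped parts bin, loose, 0.13 kg, 105 long (own x) x 66 wide (y) x 70 mm high (z), 3 mm walls. Origin: centre of its underside; +x to its back, +z to its mouth. It starts on its front face: own +x up, mouth towards the robot, so it must go over in the direction of own -z. Flat sides (y = +-33), 70 high from the back to x = -10, then sloping to 44 mm at the front (x = -52.5).
- bin_lip (a point): Top of the channel of the red bin's rear hook (bin frame x 59.5, y 0, z 67 mm); sits over the rail's top edge when hung. Hook 56 mm wide along the top of the back wall: 3 mm lip, underside z 67, back to x 69.5; then a 3 mm skirt, inner face x 66.5, its toe flared back, ending at x 73, z 46 mm. Channel 14 mm wide from the back wall (outer face x 52.5) to the skirt, open below.
- bin_com (a point): The red bin's centre of mass, at bin frame x 8, y 0, z 28 mm; axes as the bin's.
- rail: Fixed bin rail on a tube frame. Origin on the bench (z = 0) below the rail's middle; y along the rail, +x away from the robot, z up; bins hang on the -x side. Hook rail: steel strip 4 mm thick (x -2 to +2), 26 mm high, top edge 190 mm high, 460 mm long. Three bin places at y = -135, 0, +135 mm. Two 28 mm posts at x = +45, y = +-235 mm, joined by a 28 mm upper tube, axis 270 mm high.
- rail_mid (a point): Middle of the hook rail's top edge, 190 mm high. Below it a back-rest bar 12 mm thick (front face at rail x = -6 mm), 127 to 147 mm high, runs parallel; a hung bin's back leans on it, so that it settles 0.1 rad nose-down with its lip point about 5 mm to the -x side of the rail's middle.
- card: Yellow card 56 mm wide (y), 40 mm high, in a black clip on the rail frame's upper tube, fixed; marks the empty place. Origin on the bench (z = 0) at rail-frame x = -58 mm, below the middle of a bin hung in that place; axes as the rail's. The card itself is at x = +103, z = 289 to 329 mm from this origin.
- bin_left: Grey bin shaped and sized as the red one, holding black mouldings, 0.22 kg, hanging loose on the rail in one of the three places; origin at the centre of its underside, +x to its back. Leave it alone.
- bin_right: Grey bin like the other, holding blue and white plugs, 0.22 kg, hanging loose in another of the three places; origin at the centre of its underside, +x to its back. Leave it alone.
- fixture: White plastic board fixture 60 x 150 x 24 mm (x, y, z) with a green circuit board on top and two pins up to 34 mm, loose on the bench, 0.7 kg; origin at the centre of its underside. Leave it alone.
- moulding: Black plastic strip moulding 180 x 50 x 12 mm (x, y, z) with end lugs up to 24 mm, loose on the bench, 0.15 kg; origin at the centre of its underside. Leave it alone.
Things that resemble listed ones, but are neither listed nor needed, are in the scene too. There is more than one size of the bin; the job needs the largest.

How it is judged:
On the way:
1. the red bin stands the right way up on its underside on the bench, let go (angle between bin's own z axis and vertical below 0.1 rad and height (world z) of bin below 0.005 m and contact force between the fingers and bin below 0.05 N and linear speed of bin below 0.02 m/s), for 0.3 s.
At the end, for the whole second after the job is handed in: The red bin hangs at rest, hook over the rail: lip point -12 to +7 mm from the rail's middle plane, 184 to 196 mm high; within 25 mm of the card's middle along the rail; upright and square within 0.2 rad. Grey bins within 12 mm, fixture and moulding within 15 mm of their starts (x of bin_lip in the frame of rail between -0.012 and 0.007 m and z of bin_lip in the frame of rail between 0.184 and 0.196 m and y of bin in the frame of card between -0.025 and 0.025 m and angle between bin's own z axis and vertical below 0.2 rad and x of bin in the frame of rail below -0.04 m and angle between the x axis of bin and the x axis of rail, either way round below 0.2 rad and linear speed of bin below 0.02 m/s and angular speed of bin below 0.2 rad/s and distance of each of bin_left, bin_right from where it was at the start of the episode below 0.012 m and distance of each of fixture, moulding from where it was at the start of the episode below 0.015 m); the robot touches nothing.
It fails at once if the red bin drops or topples freely (faster than 0.45 m/s while the fingers do not touch it) (contact force between the fingers and bin below 0.02 N and linear speed of bin above 0.45 m/s).
It fails at once if a grey bin is pushed more than 25 mm from its place, or the fixture or the moulding more than 25 mm (distance of any of bin_left, bin_right, fixture, moulding from where it was at the start of the episode above 0.025 m).
It also fails if it takes over 54 s, if anything falls off the work surface, if the arm or the gripper's body presses on something with over 40 N, if the wrist force passes 120 N, or if a joint passes its speed limit or range.

## Working session

There is one attempt and no reset: what is moved stays moved. The work goes in short steps, Python scripts to look and compute and a tool call to move; the robot and the scene stay as the last step left them, time stands still between calls to the robot, and variables do not carry over. Pictures are saved under pics/ and viewed, at most 10 in all, crops included, and the job is handed in when it is done.

Besides the shell and the picture viewer there is one more tool, called after "Request:" as name(argument=value, ...) on one line, values as JSON. arm_command: Moves the arm, as the interface text tells. Its arguments: {"type":"object","properties":{"commands":{"type":"array"},"squeeze":{"type":"number"}},"required":["commands"]}

```bash
mkdir -p pics; cat > h.py <<'E'
import numpy as np, cv2
from rig import robot
from scipy.spatial.transform import Rotation as R
def cam(name, st=None):
    c=robot.get_calibration(name); K=np.array(c["camera_matrix"]); d=np.array(c["dist_coeffs"],float)
    if "world_from_camera" in c: T=np.array(c["world_from_camera"])
    else:
        q=st["orientation"]; W=np.eye(4); W[:3,:3]=R.from_quat([q[1],q[2],q[3],q[0]]).as_matrix(); W[:3,3]=st["eef_pos"]
        T=W@np.array(c["T_tool_cam"])
    return K,d,T
def proj(C,P):
    K,d,T=C; p=(np.linalg.inv(T)@np.c_[np.atleast_2d(P),np.ones(len(np.atleast_2d(P)))].T)[:3].T*[1,-1,-1]
    return cv2.projectPoints(p.reshape(-1,1,3),np.zeros(3),np.zeros(3),K,d)[0].reshape(-1,2)
def ray(C,rc):
    K,d,T=C; u=cv2.undistortPoints(np.array([[[rc[1],rc[0]]]],float),K,d)[0,0]
    v=T[:3,:3]@np.array([u[0],-u[1],-1.]); return T[:3,3],v/np.linalg.norm(v)
def tri(rs):
    A=sum(np.eye(3)-np.outer(v,v) for o,v in rs); b=sum((np.eye(3)-np.outer(v,v))@o for o,v in rs); return np.linalg.solve(A,b)
def onz(r,z): o,v=r; return o+v*(z-o[2])/v[2]
def save(im,n): cv2.imwrite("pics/"+n,im[:,:,::-1])
E
python3 - <<'E'
from h import *
ims=[]
for n in ["scene","top"]:
    im=robot.grab_frame(n); ims.append(im); np.save(n+".npy",im); C=cam(n)
    print(n,"campos",C[2][:3,3].round(3))
    for q in ["bin","card","rail_mid","bin_left","fixture","moulding","bin_lip"]:
        for r in robot.landmark_of(n,q)[:5]: print(q,round(r["conf"],2),np.round(r["centre"]),onz(ray(C,r["centre"]),0).round(3))
v=np.vstack(ims); save(ims[0],"s0.png"); save(ims[1],"t0.png"); print(robot.state())
E
```

```text
scene campos [0.864 0.364 0.872]
bin 0.91 [148. 208.] [ 0.482 -0.317  0.   ]
bin 0.87 [128. 202.] [ 0.442 -0.403  0.   ]
bin 0.59 [174. 231.] [ 0.491 -0.184  0.   ]
rail_mid 0.98 [235. 266.] [0.547 0.043 0.   ]
bin_left 0.71 [197. 253.] [ 0.493 -0.075 -0.   ]
fixture 0.67 [219. 292.] [0.456 0.052 0.   ]
moulding 0.94 [272. 379.] [ 0.394  0.31  -0.   ]
bin_lip 0.86 [127. 226.] [ 0.379 -0.356  0.   ]
bin_lip 0.82 [114. 191.] [ 0.435 -0.482 -0.   ]
bin_lip 0.56 [179. 222.] [ 0.525 -0.187  0.   ]
top campos [ 0.432 -0.036  1.017]
bin 0.98 [214. 307.] [ 0.512 -0.158  0.   ]
bin 0.85 [233. 395.] [ 0.462 -0.384  0.   ]
bin 0.66 [215. 358.] [ 0.51  -0.289  0.   ]
rail_mid 0.95 [164. 192.] [0.648 0.143 0.   ]
bin_left 0.72 [197. 253.] [ 0.558 -0.016  0.   ]
fixture 0.68 [232. 225.] [0.468 0.056 0.   ]
fixture 0.58 [240. 358.] [ 0.445 -0.289  0.   ]
moulding 0.96 [261. 124.] [0.393 0.317 0.   ]
bin_lip 0.79 [194. 304.] [ 0.564 -0.15   0.   ]
bin_lip 0.67 [238. 358.] [ 0.45  -0.288  0.   ]
bin_lip 0.66 [228. 423.] [ 0.473 -0.458  0.   ]
{'t': 0.8, 'qpos': array([ 9.67721513e-01,  2.63079452e-01, -4.82964639e-02,  1.25937400e+00,
       -5.85909631e-05,  1.41548419e+00]), 'qd': array([ 0.00036618, -0.00071107, -0.00016028,  0.00051255,  0.00024782,
        0.00041661]), 'joint_torque': array([ 2.71676734e-03, -6.37386060e+01,  3.84762526e+01,  9.33517331e-04,
       -1.12277414e-04,  1.19519737e-05]), 'eef_pos': array([0.22732944, 0.47324172, 0.25329024]), 'orientation': array([3.58038479e-05, 2.22015758e-01, 9.75043077e-01, 1.07112175e-05]), 'contact_force': array([-0.72457371,  0.8033469 ,  1.36278314]), 'ft_torque': array([-0.00378475,  0.01774838,  0.03598488]), 'grip_force': 0.0, 'gripper_width': 0.08571465049058948}
```

View pics/s0.png

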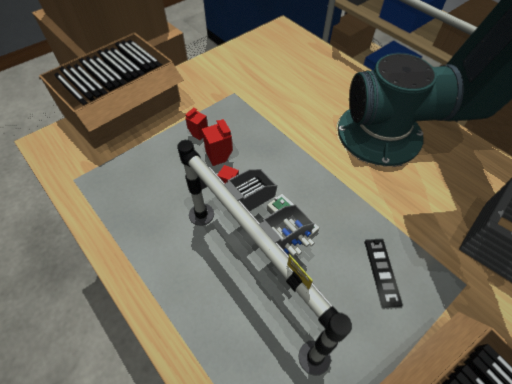

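View pics/t0.png

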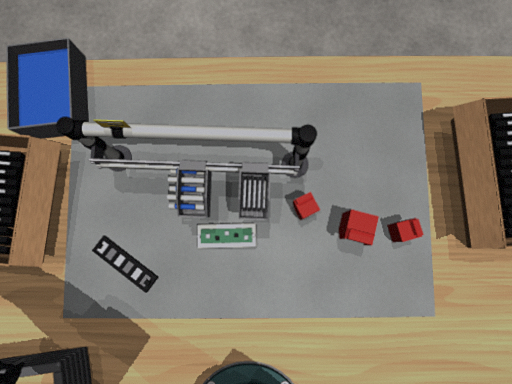

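Top view: three red bins at (col,row) (305,206) small, (358,227) largest and (406,230) small. The middle one fits the description, being the largest and standing tall on its end. The rail runs from (95,162) to (298,170), with the yellow card at (112,124) above the empty left place. The fixture is at (225,235) and the moulding at (125,263). The scene view agrees (large bin at (217,142)). I'll confirm with an enlarged crop.

```bash
python3 - <<'E'
from h import *
s=np.load("scene.npy");t=np.load("top.npy")
a=cv2.resize(t[180:260,280:440],(800,400),interpolation=3)[:, :]
a=cv2.resize(t[185:255,290:430],(600,300),interpolation=3)
b=cv2.resize(s[100:190,170:260],(300,300),interpolation=3)
c=cv2.resize(t[110:190,60:180],(450,300),interpolation=3)
d=cv2.resize(s[225:315,220:325],(350,300),interpolation=3)
im=np.full((600,800,3),0,np.uint8); im[:300,:500]=a[:,:500]; im[:300,500:]=b; im[300:,:450]=c; im[300:,450:]=d
save(im,"crop.png")
E
```

```text
(no output)
```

View pics/crop.png

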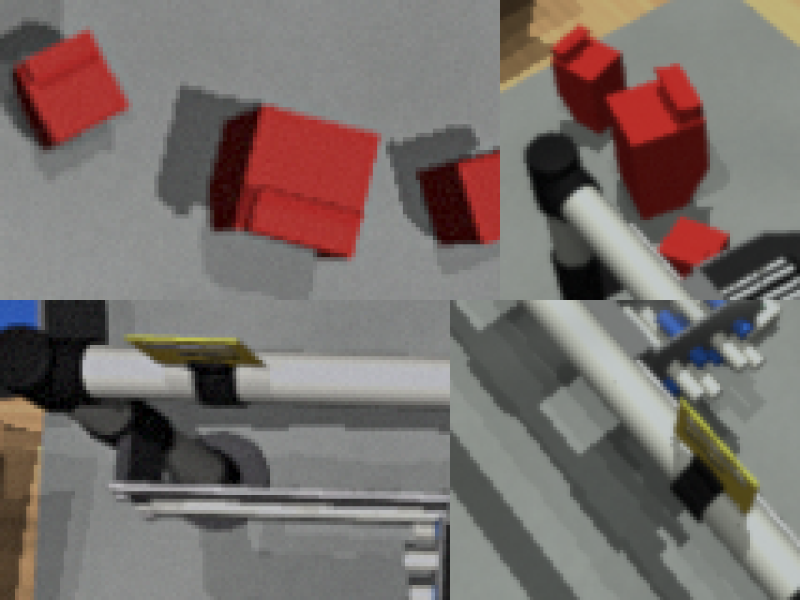

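The enlarged crop confirms it: the middle red bin is the large one. It stands on its front end with the hook on the robot side and its underside facing away. The card sits over the left place, where the rail is empty. Next I'll fit the poses.

```bash
cat >> h.py <<'E'
def boxpts(x,y,z): return np.array([[a,b,c] for a in x for b in y for c in z])/1e3
BODY=np.array([[x,y,z] for y in(-33,33) for x,z in((-52.5,0),(52.5,0),(52.5,70),(-10,70),(-52.5,44))])/1e3
HOOK=np.array([[x,y,z] for y in(-28,28) for x,z in((52,70),(69.5,70),(73,46),(70,46),(52,67))])/1e3
def redmask(im,near=None):
    h=cv2.cvtColor(im,cv2.COLOR_RGB2HSV); m=((h[...,0]<8)|(h[...,0]>172))&(h[...,1]>150)&(h[...,2]>40)
    m=cv2.morphologyEx(m.astype(np.uint8),cv2.MORPH_OPEN,np.ones((2,2),np.uint8))
    n,l,st,ce=cv2.connectedComponentsWithStats(m)
    return [(l==i,ce[i],st[i,4]) for i in range(1,n) if st[i,4]>40]
def render(C,Rm,t):
    m=np.zeros((384*4,512*4),np.uint8)
    for P in(BODY,HOOK):
        p=proj(C,P@Rm.T+t); cv2.fillConvexPoly(m,cv2.convexHull(((p+.5)*4).astype(np.int32)),1)
    return cv2.resize(m.astype(np.float32),(512,384),interpolation=cv2.INTER_AREA)
def iou(a,b): return np.minimum(a,b).sum()/np.maximum(a,b).sum()
E
python3 - <<'E'
from h import *
from scipy.optimize import minimize
S=np.load("scene.npy");T=np.load("top.npy"); Cs,Ct=cam("scene"),cam("top")
ms={}
for n,im in(("scene",S),("top",T)):
    L=redmask(im); print(n,[(c.round(),a) for m,c,a in L]); ms[n]=max(L,key=lambda k:k[2])[0].astype(np.float32)
def pose(p):
    y=p[2]; # own x up, own z towards -X rotated by yaw
    z=np.array([-np.cos(y),-np.sin(y),0]);x=np.array([0,0,1.]); Rm=np.c_[x,np.cross(z,x),z]
    return Rm,np.array([p[0],p[1],.0525])
for w in((1,1),(1,0),(0,1)):
    f=lambda p:-(w[0]*iou(render(Ct,*pose(p)),ms["top"])+w[1]*iou(render(Cs,*pose(p)),ms["scene"]))
    r=minimize(f,[.47,-.28,-.25],method="Nelder-Mead",options=dict(initial_simplex=[[.47,-.28,-.25],[.49,-.28,-.25],[.47,-.26,-.25],[.47,-.28,-.05]],xatol=1e-4))
    print(w,"underside-centre x,y, yaw(deg)",r.x[:2].round(4),np.degrees(r.x[2]).round(1),r.fun)
# card, rail
def ym(im):
    h=cv2.cvtColor(im,cv2.COLOR_RGB2HSV); return (abs(h[...,0].astype(int)-27)<6)&(h[...,1]>170)&(h[...,2]>80)
for n,im,C in(("s",S,Cs),("t",T,Ct)):
    m=ym(im); n_,l,st,ce=cv2.connectedComponentsWithStats(m.astype(np.uint8)); print([(st[i],ce[i].round(1)) for i in range(1,n_) if st[i,4]>15])
print("rail_mid",tri([ray(Cs,[235,266]),ray(Ct,[164,192])]), onz(ray(Cs,[235,266]),.19),onz(ray(Ct,[164,192]),.19))
for rc in([159.6,90],[170,298]): print(onz(ray(Ct,rc),.19))
E
```

```text
scene [(array([212., 137.]), np.int32(1398)), (array([228., 174.]), np.int32(203))]
top [(array([307., 206.]), np.int32(411)), (array([359., 228.]), np.int32(996)), (array([406., 231.]), np.int32(563))]
(1, 1) underside-centre x,y, yaw(deg) [ 0.5049 -0.2824] -17.0 -1.5196257829666138
(1, 0) underside-centre x,y, yaw(deg) [ 0.5061 -0.2811] -14.0 -0.8772509694099426
(0, 1) underside-centre x,y, yaw(deg) [ 0.5058 -0.2781] -19.2 -0.666997492313385
[]
[]
rail_mid [0.61085755 0.11079247 0.18061184] [0.61552823 0.11291137 0.19      ] [0.60759989 0.11045681 0.19      ]
[0.61981163 0.33409184 0.19      ]
[ 0.59238068 -0.11760111  0.19      ]
```

Request:
arm_command(commands=[{"claw": 1, "translation": [0.025, -0.055, 0.01], "turn": [0, 0, 4]}, {"claw": 1, "translation": [0.05, -0.11, 0.02], "turn": [0, 0, 8]}, {"claw": 1, "translation": [0.07, -0.165, 0.03], "turn": [0, 0, 11]}, {"claw": 1, "translation": [0.09, -0.22, 0.04], "turn": [0, 0, 11]}, {"claw": 1, "translation": [0.11, -0.275, 0.05], "turn": [0, 0, 11]}])

```text
t: 1.42
eef_pos: [0.3376, 0.1965, 0.3038]
orientation: [0.0, 0.127, 0.992, 0.0]
contact_force: [0.8, -0.1, 0.0]
gripper_width: 0.0852
grip_force: 0.0
```

Request:
arm_command(commands=[{"claw": 1, "translation": [0.01, -0.06, 0], "turn": [-2.5, -9.7, 0]}, {"claw": 1, "translation": [0.01, -0.12, 0], "turn": [-5, -19.4, 0]}, {"claw": 1, "translation": [0.01, -0.18, 0], "turn": [-7.5, -29, 0]}, {"claw": 1, "translation": [0.01, -0.24, 0], "turn": [-10, -38.7, 0]}, {"claw": 1, "translation": [0.01, -0.3, 0], "turn": [-12.5, -48.4, 0]}])

```text
t: 2.05
eef_pos: [0.3498, -0.0327, 0.3016]
orientation: [0.326, 0.124, 0.937, -0.028]
contact_force: [1.3, 0.2, -1.0]
gripper_width: 0.0855
grip_force: 0.0
```

```bash
cat >> h.py <<'E'
def toolR(yaw,pitch): # tool y along (-sin yaw,cos yaw); pitch 0=down, 90=horizontal forward
    Y=np.array([-np.sin(np.radians(yaw)),np.cos(np.radians(yaw)),0]); X=np.array([-np.cos(np.radians(yaw)),-np.sin(np.radians(yaw)),0])
    Rm=np.c_[X,Y,np.cross(X,Y)]
    return R.from_rotvec(-np.radians(pitch)*Y)*R.from_matrix(Rm)
def go(pos,yaw,pitch):
    st=robot.state(); q=st["orientation"]; c=R.from_quat([q[1],q[2],q[3],q[0]])
    d=toolR(yaw,pitch)*c.inv(); print("t",round(st["t"],2),"pos",st["eef_pos"].round(4),"shift",(np.array(pos)-st["eef_pos"]).round(4),"turn",np.degrees(d.as_rotvec()).round(1),"q",st["qpos"].round(2))
E
python3 -c "
from h import *
go([.345,-.24,.20],-14.5,90)
go([.345,-.24,.20],-14.5,60)"
```

```text
t 2.05 pos [ 0.3498 -0.0327  0.3016] shift [-0.0048 -0.2073 -0.1016] turn [-14.5 -49.8  -0.7] q [-0.43 -0.51 -0.77  0.65  0.13 -0.12]
t 2.05 pos [ 0.3498 -0.0327  0.3016] shift [-0.0048 -0.2073 -0.1016] turn [ -7.1 -20.8  -0.3] q [-0.43 -0.51 -0.77  0.65  0.13 -0.12]
```

Request:
arm_command(commands=[{"claw": 1, "translation": [0.0, -0.05, -0.02], "turn": [-2, -6, 0]}, {"claw": 1, "translation": [0.0, -0.1, -0.04], "turn": [-4, -12, 0]}, {"claw": 1, "translation": [0.005, -0.15, -0.07], "turn": [-6, -18, 0]}, {"claw": 1, "translation": [0.005, -0.21, -0.1], "turn": [-7.1, -20.8, -0.3]}, {"claw": 1, "translation": [0.005, -0.21, -0.1], "turn": [-7.1, -20.8, -0.3]}])

```text
t: 2.68
eef_pos: [0.3551, -0.2085, 0.2284]
orientation: [0.49, 0.108, 0.863, -0.06]
contact_force: [2.0, -1.0, 0.3]
gripper_width: 0.0857
grip_force: 0.0
```

```bash
python3 - <<'E'
from h import *
go([.37,-.246,.12],-14.5,60)
st=robot.state(); im=robot.grab_frame("wrist"); np.save("w1.npy",im); np.save("w1s.npy",np.r_[st["eef_pos"],st["orientation"]]); 
C=cam("wrist",st); p=proj(C,np.r_[BODY,HOOK]@np.eye(3)) 
z=np.array([-np.cos(np.radians(-14.5)),-np.sin(np.radians(-14.5)),0]);x=np.array([0,0,1.]);Rm=np.c_[x,np.cross(z,x),z]
m=render(C,Rm,np.array([.506,-.281,.0525])); L=redmask(im); print([(c.round(),a) for _,c,a in L])
cs,_=cv2.findContours((m>.5).astype(np.uint8),0,2); o=im.copy(); cv2.drawContours(o,cs,-1,(0,255,0),1); save(o,"w1.png")
E
```

```text
t 2.67 pos [ 0.3551 -0.2085  0.2284] shift [ 0.0149 -0.0375 -0.1084] turn [-0.3 -0.8 -0.3] q [-1.25 -0.33 -1.17 -0.    0.81 -0.68]
[(array([214.,  88.]), np.int32(8059)), (array([101.,  88.]), np.int32(5616)), (array([349.,  85.]), np.int32(4731))]
```

View pics/w1.png

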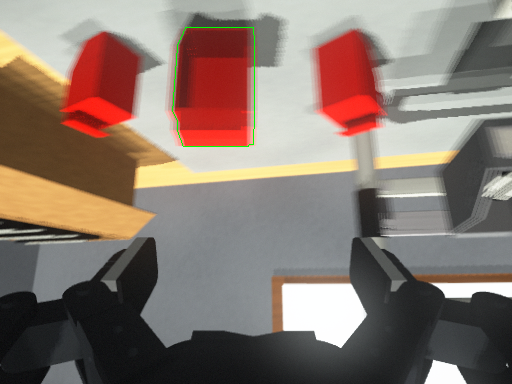

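The wrist view (upside down, slightly blurred) shows the large bin at about (214,88), mouth facing the camera and matching the fitted outline within ~5 px. The small bins are at (101,88) and (349,85).

Request:
arm_command(commands=[{"claw": 1, "translation": [0.005, -0.01, -0.02], "turn": [0, 0, 0]}, {"claw": 1, "translation": [0.01, -0.02, -0.05], "turn": [0, 0, 0]}, {"claw": 1, "translation": [0.015, -0.035, -0.08], "turn": [0, 0, 0]}, {"claw": 1, "translation": [0.02, -0.04, -0.1], "turn": [0, 0, 0]}, {"claw": 1, "translation": [0.02, -0.04, -0.1], "turn": [0, 0, 0]}])

```text
t: 3.35
eef_pos: [0.3729, -0.2759, 0.1632]
orientation: [0.472, 0.102, 0.875, -0.04]
contact_force: [0.1, 1.3, -0.3]
gripper_width: 0.0851
grip_force: 0.0
```

```bash
python3 - <<'E'
from h import *
from scipy.optimize import minimize
go([.37,-.246,.12],-14.5,60)
st=robot.state(); im=robot.grab_frame("wrist"); C=cam("wrist",st); L=redmask(im); print([(c.round(),a) for _,c,a in L]); save(im,"w2.png")
mw=min(L,key=lambda k:np.hypot(*(k[1]-proj(C,[[.46,-.27,.06]])[0])))[0].astype(np.float32)
Ct=cam("top"); mt=max(redmask(np.load("top.npy")),key=lambda k:k[2])[0].astype(np.float32)
def pose(p):
    z=np.array([-np.cos(p[2]),-np.sin(p[2]),0]);x=np.array([0,0,1.]); return np.c_[x,np.cross(z,x),z],np.array([p[0],p[1],.0525])
for w in((1,1),(0,1)):
    f=lambda p:-(w[0]*iou(render(Ct,*pose(p)),mt)+w[1]*iou(render(C,*pose(p)),mw))
    a=[.506,-.281,-.25]; r=minimize(f,a,method="Nelder-Mead",options=dict(initial_simplex=[a,[.516,-.281,-.25],[.506,-.271,-.25],[.506,-.281,-.15]],xatol=1e-4))
    print(w,r.x[:2].round(4),np.degrees(r.x[2]).round(1),round(r.fun,3))
E
```

```text
t 3.35 pos [ 0.3729 -0.2759  0.1632] shift [-0.0029  0.0299 -0.0432] turn [-2.3 -3.  -2.1] q [-1.27 -0.01 -1.18 -0.22  0.82 -0.76]
[(array([292., 148.]), np.int32(13827)), (array([427., 136.]), np.int32(6662)), (array([142., 139.]), np.int32(7965))]
(1, 1) [ 0.5067 -0.2795] -14.9 -1.803
(0, 1) [ 0.5102 -0.2787] -15.0 -0.99
```

```bash
python3 -c "
from h import *
go([.41,-.253,.18],-15,50)"
```

```text
t 3.4 pos [ 0.3728 -0.2752  0.1636] shift [0.0372 0.0222 0.0164] turn [ 0.1  6.7 -2.5] q [-1.27 -0.01 -1.18 -0.22  0.82 -0.76]
```

Request:
arm_command(commands=[{"claw": 1, "translation": [0.015, 0.01, 0.016], "turn": [0, 3, -1]}, {"claw": 1, "translation": [0.037, 0.022, 0.016], "turn": [0.1, 6.7, -2.5]}, {"claw": 1, "translation": [0.037, 0.022, 0.016], "turn": [0.1, 6.7, -2.5]}, {"claw": 1, "translation": [0.037, 0.022, 0.016], "turn": [0.1, 6.7, -2.5]}, {"claw": 1, "translation": [0.037, 0.022, 0.016], "turn": [0.1, 6.7, -2.5]}])

```text
t: 4.03
eef_pos: [0.4091, -0.2539, 0.1798]
orientation: [0.419, 0.119, 0.898, -0.056]
contact_force: [-1.0, -0.5, -0.3]
gripper_width: 0.0855
grip_force: 0.0
```

```bash
python3 -c "
from h import *
go([.4575,-.2655,.0765],-15,50)"
```

```text
t 4.03 pos [ 0.4091 -0.2539  0.1798] shift [ 0.0484 -0.0116 -0.1033] turn [0.1 0.  0.1] q [-1.03 -0.09 -1.09 -0.14  0.56 -0.56]
```

Pose reached accurately; descend onto the bin in two steps.

Request:
arm_command(commands=[{"claw": 1, "translation": [0.006, -0.0015, -0.02], "turn": [0, 0, 0]}, {"claw": 1, "translation": [0.015, -0.004, -0.04], "turn": [0, 0, 0]}, {"claw": 1, "translation": [0.024, -0.006, -0.06], "turn": [0, 0, 0]}, {"claw": 1, "translation": [0.033, -0.008, -0.075], "turn": [0, 0, 0]}, {"claw": 1, "translation": [0.033, -0.008, -0.075], "turn": [0, 0, 0]}])

```text
t: 4.65
eef_pos: [0.4457, -0.2668, 0.1096]
orientation: [0.415, 0.118, 0.901, -0.053]
contact_force: [-0.6, 0.8, -0.3]
gripper_width: 0.0855
grip_force: 0.0
```

Request:
arm_command(commands=[{"claw": 1, "translation": [0.005, -0.001, -0.01], "turn": [0, 0, 0]}, {"claw": 1, "translation": [0.01, -0.002, -0.02], "turn": [0, 0, 0]}, {"claw": 1, "translation": [0.0155, -0.0035, -0.028], "turn": [0, 0, 0]}, {"claw": 1, "translation": [0.0155, -0.0035, -0.028], "turn": [0, 0, 0]}, {"claw": 1, "translation": [0.0155, -0.0035, -0.028], "turn": [0, 0, 0]}])

```text
t: 5.28
eef_pos: [0.4648, -0.2735, 0.0867]
orientation: [0.413, 0.117, 0.902, -0.051]
contact_force: [-0.9, 0.2, 0.4]
gripper_width: 0.0855
grip_force: 0.0
```

```bash
python3 - <<'E'
from h import *
go([.4575,-.2655,.0765],-15,50); print(robot.state()["contact_force"])
st=robot.state(); im=robot.grab_frame("wrist"); save(im,"w3.png")
E
```

```text
t 5.28 pos [ 0.4648 -0.2735  0.0867] shift [-0.0073  0.008  -0.0102] turn [-0.5 -0.8 -0.3] q [-0.92  0.26 -1.18 -0.6   0.49 -0.47]
[-0.86075983  0.17488913  0.36889314]
```

View pics/w3.png

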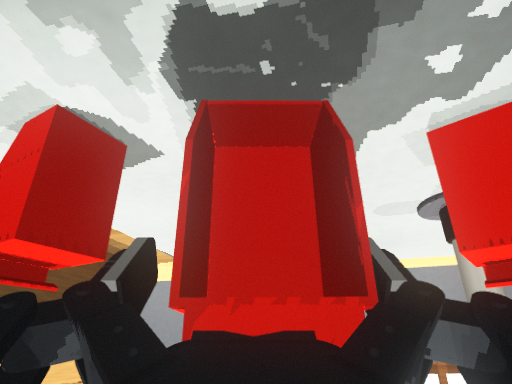

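The wrist view shows the bin between the fingers but off-centre: walls at columns 178 and 375, finger faces at about 155 and 370. Joint 3 is at its limit, so I'll centre sideways and go slightly up.

Request:
arm_command(commands=[{"claw": 1, "translation": [0.001, 0.003, 0.004], "turn": [0.5, 1.5, 0]}, {"claw": 1, "translation": [0.002, 0.006, 0.007], "turn": [0.8, 2.5, 0.3]}, {"claw": 1, "translation": [0.002, 0.006, 0.007], "turn": [0.8, 2.5, 0.3]}, {"claw": 1, "translation": [0.002, 0.006, 0.007], "turn": [0.8, 2.5, 0.3]}, {"claw": 1, "translation": [0.002, 0.006, 0.007], "turn": [0.8, 2.5, 0.3]}])

```text
t: 5.95
eef_pos: [0.4666, -0.2677, 0.0935]
orientation: [0.392, 0.117, 0.911, -0.046]
contact_force: [0.4, -0.1, 0.8]
gripper_width: 0.0852
grip_force: 0.0
```

```bash
python3 - <<'E'
from h import *
go([.467,-.268,.093],-15,48); print(robot.state()["contact_force"])
E
```

```text
t 5.95 pos [ 0.4666 -0.2677  0.0935] shift [ 0.0004 -0.0003 -0.0005] turn [-0.8 -1.3 -0.6] q [-0.9   0.21 -1.12 -0.46  0.46 -0.47]
[ 0.36919304 -0.08815123  0.83557049]
```

Request:
arm_command(commands=[{"claw": 1, "translation": [0, 0, -0.003], "turn": [0, 0, 0]}, {"claw": 1, "translation": [0, 0, -0.006], "turn": [0, 0, -0.6]}, {"claw": 1, "translation": [0, 0, -0.006], "turn": [0, 0, -0.6]}, {"claw": 0.85, "translation": [0, 0, -0.006], "turn": [0, 0, -0.6]}, {"claw": 0.6, "translation": [0, 0, -0.006], "turn": [0, 0, -0.6]}], squeeze=25)

```text
t: 6.58
eef_pos: [0.4671, -0.268, 0.0883]
orientation: [0.393, 0.121, 0.91, -0.049]
contact_force: [-0.4, 0.6, 2.8]
gripper_width: 0.0658
grip_force: 25.0
```

Request:
arm_command(commands=[{"claw": 0.5, "translation": [0, 0, 0], "turn": [0, 0, 0]}, {"claw": 0.5, "translation": [0, 0, 0], "turn": [0, 0, 0]}, {"claw": 0.5, "translation": [0, 0, 0], "turn": [0, 0, 0]}, {"claw": 0.5, "translation": [0, 0, 0.01], "turn": [0, 0, 0]}, {"claw": 0.5, "translation": [0, 0, 0.02], "turn": [0, 0, 0]}])

```text
t: 7.2
eef_pos: [0.4666, -0.2676, 0.1077]
orientation: [0.392, 0.121, 0.911, -0.048]
contact_force: [0.5, -0.9, -1.9]
gripper_width: 0.0657
grip_force: 26.1
```

```bash
python3 - <<'E'
from h import *
go([.467,-.268,.093],-15,48); print(robot.state()["contact_force"],robot.state()["grip_force"])
E
```

```text
t 7.2 pos [ 0.4666 -0.2676  0.1077] shift [ 0.0004 -0.0004 -0.0147] turn [-0.8 -1.3  0. ] q [-0.89  0.17 -1.1  -0.4   0.45 -0.46]
[ 0.45737964 -0.94987452 -1.9097144 ] 26.11481934785843
```

Request:
arm_command(commands=[{"claw": 0.5, "translation": [0, 0, 0.03], "turn": [0, 0, 0]}, {"claw": 0.5, "translation": [0, 0, 0.07], "turn": [0, 0, 0]}, {"claw": 0.5, "translation": [0, 0, 0.1], "turn": [1.5, 5.8, 0]}, {"claw": 0.5, "translation": [0, 0, 0.12], "turn": [3.4, 12.6, 0]}, {"claw": 0.5, "translation": [0, 0, 0.13], "turn": [5.2, 19.3, 0]}], squeeze=30)

```text
t: 7.82
eef_pos: [0.4663, -0.2676, 0.2381]
orientation: [0.231, 0.129, 0.964, -0.028]
contact_force: [0.8, -1.0, -2.5]
gripper_width: 0.0656
grip_force: 31.8
```

Request:
arm_command(commands=[{"claw": 0.5, "translation": [0, 0, 0], "turn": [2.1, 7.7, 0]}, {"claw": 0.5, "translation": [0, 0, 0], "turn": [4.1, 15.5, 0]}, {"claw": 0.5, "translation": [0, 0, 0], "turn": [6.2, 23.2, 0]}, {"claw": 0.5, "translation": [0, 0, 0], "turn": [8.3, 30.9, 0]}, {"claw": 0.5, "translation": [0, 0, 0], "turn": [10.4, 38.6, 0]}])

```text
t: 8.45
eef_pos: [0.4672, -0.268, 0.2369]
orientation: [-0.113, 0.133, 0.985, 0.017]
contact_force: [0.3, -0.2, -2.4]
gripper_width: 0.0657
grip_force: 31.8
```

```bash
python3 - <<'E'
from h import *
go([.45,-.26,.2],-15,-43.5); print(robot.state()["grip_force"])
E
```

```text
t 8.45 pos [ 0.4672 -0.268   0.2369] shift [-0.0172  0.008  -0.0369] turn [ 7.7 29.4  0.4] q [-0.63  0.45  0.17  1.51 -0.08 -0.36]
31.794287860393524
```

Request:
arm_command(commands=[{"claw": 0.5, "translation": [-0.01, 0, 0], "turn": [2, 7.5, 0]}, {"claw": 0.5, "translation": [-0.02, 0.005, -0.01], "turn": [3.9, 15, 0.2]}, {"claw": 0.5, "translation": [-0.03, 0.01, -0.02], "turn": [5.9, 22.5, 0.3]}, {"claw": 0.5, "translation": [-0.03, 0.01, -0.035], "turn": [7.7, 29.4, 0.4]}, {"claw": 0.5, "translation": [-0.03, 0.01, -0.035], "turn": [7.7, 29.4, 0.4]}])

```text
t: 9.07
eef_pos: [0.4375, -0.2579, 0.1986]
orientation: [-0.368, 0.121, 0.921, 0.049]
contact_force: [0.2, -0.4, -1.7]
gripper_width: 0.0658
grip_force: 31.8
```

```bash
cat >> h.py <<'E'
def fit(imgs,p0,deg=True):
    """imgs: list of (C,mask); p=[x,y,z,yaw,pitch,roll] (m,rad) upright bin"""
    from scipy.optimize import minimize
    def P(p): return R.from_euler("ZYX",p[3:6]).as_matrix(),np.array(p[:3])
    f=lambda p:-sum(iou(render(C,*P(p)),m) for C,m in imgs)
    p0=np.array(p0,float); sx=np.vstack([p0]+[p0+np.eye(6)[i]*(.012 if i<3 else .12) for i in range(6)])
    r=minimize(f,p0,method="Nelder-Mead",options=dict(initial_simplex=sx,xatol=1e-4,fatol=1e-4,maxfev=1500)); return r
E
python3 - <<'E'
from h import *
go([.45,-.26,.2],-15,-43.5); st=robot.state(); print(st["contact_force"],st["grip_force"])
ims={}
for n in("scene","top","wrist"):
    im=robot.grab_frame(n); ims[n]=im; L=redmask(im); print(n,[(c.round(),a) for _,c,a in L])
    np.save(n+"2.npy",im)
v=np.zeros((384,800,3),np.uint8); v[:300,:400]=cv2.resize(ims["scene"],(400,300)); v[:300,400:]=cv2.resize(ims["wrist"],(400,300)); save(v,"v4.png")
Ct=cam("top"); print(proj(Ct,[[.43,-.26,.2]]), proj(cam("scene"),[[.43,-.26,.2]]),proj(cam("wrist",st),[[.43,-.26,.2]]))
E
```

```text
t 9.07 pos [ 0.4375 -0.2579  0.1986] shift [ 0.0125 -0.0021  0.0014] turn [-0.1 -0.1  0. ] q [-0.58  0.78  0.43  1.95 -0.22 -0.24]
[ 0.21586291 -0.42189991 -1.69815285] 31.78749293088913
scene [(array([240., 103.]), np.int32(1000)), (array([198., 124.]), np.int32(477)), (array([228., 174.]), np.int32(201))]
top []
wrist [(array([255., 226.]), np.int32(40119)), (array([409., 369.]), np.int32(1266)), (array([ 99., 371.]), np.int32(1112))]
[[368.72671462 245.69436127]] [[227.75700937 102.70999748]] [[246.96102803 251.05633387]]
```

View pics/v4.png

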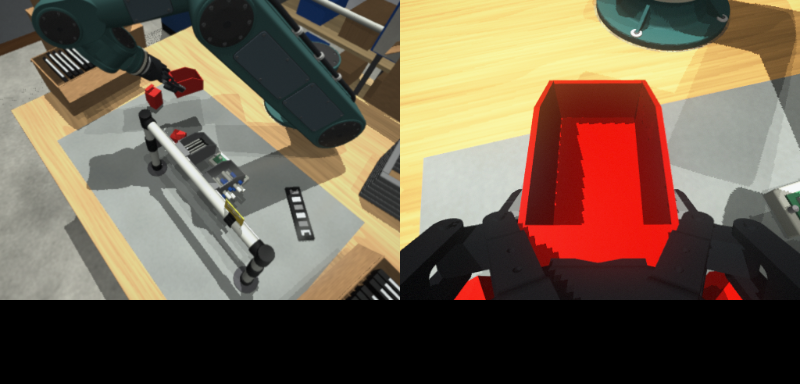

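The scene view shows the bin held upright near (240,103). The wrist view shows the mouth towards the camera, centred between the fingers. Next I'll fit its tilt in the hand.

```bash
python3 - <<'E'
from h import *
import h
st=robot.state(); C=cam("wrist",st); im=np.load("wrist2.npy")
m=max(redmask(im),key=lambda k:k[2])[0].astype(np.float32)
w=np.zeros_like(m); w[:240,100:400]=1
_r=h.render
h.render=lambda C,Rm,t:_r(C,Rm,t)*w
yaw=np.radians(-15); f=np.array([np.cos(yaw),np.sin(yaw),0])
g=st["eef_pos"]; t0=g-f*.033+[0,0,-.043]
r=fit([(C,m*w)],[*t0,yaw,0,0]); print(t0.round(4),r.x[:3].round(4),np.degrees(r.x[3:]).round(1),r.fun)
E
```

```text
[ 0.4054 -0.2496  0.1597] [ 0.4039 -0.2491  0.1606] [-14.7   0.9   1.2] -0.9531914591789246
```

Request:
arm_command(commands=[{"claw": 0.5, "translation": [0, 0, -0.04], "turn": [0, 0, 0]}, {"claw": 0.5, "translation": [0, 0, -0.08], "turn": [0, 0, 0]}, {"claw": 0.5, "translation": [0, 0, -0.12], "turn": [0, 0, 0]}, {"claw": 0.5, "translation": [0, 0, -0.145], "turn": [0, 0, 0]}, {"claw": 0.5, "translation": [0, 0, -0.152], "turn": [0, 0, 0]}], squeeze=22)

```text
t: 9.85
eef_pos: [0.4371, -0.2581, 0.0504]
orientation: [-0.365, 0.122, 0.922, 0.048]
contact_force: [-0.1, 0.0, -1.6]
gripper_width: 0.0657
grip_force: 31.8
```

Request:
arm_command(commands=[{"claw": 0.5, "translation": [0, 0, -0.002], "turn": [0, 0, 0]}, {"claw": 0.5, "translation": [0, 0, -0.004], "turn": [0, 0, 0]}, {"claw": 0.5, "translation": [0, 0, -0.006], "turn": [0, 0, 0]}, {"claw": 0.5, "translation": [0, 0, -0.008], "turn": [0, 0, 0]}, {"claw": 0.5, "translation": [0, 0, -0.008], "turn": [0, 0, 0]}])

```text
t: 10.48
eef_pos: [0.4373, -0.2581, 0.0423]
orientation: [-0.366, 0.122, 0.922, 0.048]
contact_force: [3.0, 0.6, 7.7]
gripper_width: 0.0657
grip_force: 32.2
```

Request:
arm_command(commands=[{"claw": 0.8, "translation": [0, 0, 0.0005], "turn": [0, 0, 0]}, {"claw": 0.9, "translation": [0, 0, 0.0005], "turn": [0, 0, 0]}, {"claw": 1, "translation": [0, 0, 0.0005], "turn": [0, 0, 0]}, {"claw": 1, "translation": [0, 0, 0.0005], "turn": [0, 0, 0]}, {"claw": 1, "translation": [0, 0, 0.0005], "turn": [0, 0, 0]}])

```text
t: 11.1
eef_pos: [0.4371, -0.258, 0.0421]
orientation: [-0.366, 0.122, 0.921, 0.048]
contact_force: [0.4, -0.6, -0.4]
gripper_width: 0.0853
grip_force: 0.0
```

Request:
arm_command(commands=[{"claw": 1, "translation": [0.003, -0.001, 0.003], "turn": [0, 0, 0]}, {"claw": 1, "translation": [0.013, -0.003, 0.014], "turn": [0, 0, 0]}, {"claw": 1, "translation": [0.033, -0.009, 0.036], "turn": [0, 0, 0]}, {"claw": 1, "translation": [0.06, -0.015, 0.065], "turn": [0, 0, 0]}, {"claw": 1, "translation": [0.07, -0.018, 0.1], "turn": [0, 0, 0]}])

```text
t: 11.72
eef_pos: [0.5079, -0.276, 0.1427]
orientation: [-0.366, 0.122, 0.921, 0.048]
contact_force: [-0.5, -0.7, -0.7]
gripper_width: 0.0855
grip_force: 0.0
```

```bash
python3 - <<'E'
from h import *
go([.40,-.245,.20],-15,0); st=robot.state(); im=robot.grab_frame("wrist"); C=cam("wrist",st)
L=redmask(im); print([(c.round(),a) for _,c,a in L]); np.save("w5.npy",im)
m=max(L,key=lambda k:k[2])[0].astype(np.float32); save(im,"w5.png")
r=fit([(C,m)],[.404,-.249,0,-.26,0,0]); print(r.x[:3].round(4),np.degrees(r.x[3:]).round(1),r.fun)
E
```

```text
t 11.72 pos [ 0.5079 -0.276   0.1427] shift [-0.1079  0.031   0.0573] turn [-11.2 -41.9   0. ] q [-0.55  0.96  0.67  2.02 -0.2  -0.21]
[(array([253., 186.]), np.int32(11545)), (array([460., 267.]), np.int32(5183)), (array([ 54., 269.]), np.int32(4731))]
[ 0.4032 -0.2486  0.0011] [-14.8  -0.6   0.9] -0.9845430254936218
```

The bin is upright on the bench at (0.403, -0.249), yaw -14.8°, and released. Before re-grasping I'll swing over quickly to measure the rail with the wrist camera.

Request:
arm_command(commands=[{"claw": 1, "translation": [-0.02, 0.02, 0.05], "turn": [-2.5, -9, 0]}, {"claw": 1, "translation": [-0.04, 0.06, 0.09], "turn": [-5, -18, 0]}, {"claw": 1, "translation": [-0.05, 0.1, 0.13], "turn": [-7.5, -27, 0]}, {"claw": 1, "translation": [-0.06, 0.15, 0.17], "turn": [-10, -36, 0]}, {"claw": 1, "translation": [-0.06, 0.21, 0.18], "turn": [-11.2, -41.9, 0]}])

```text
t: 12.4
eef_pos: [0.4497, -0.0963, 0.3121]
orientation: [0.005, 0.132, 0.991, -0.0]
contact_force: [1.6, 0.8, 0.9]
gripper_width: 0.0854
grip_force: 0.0
```

Request:
arm_command(commands=[{"claw": 1, "translation": [0, 0.06, 0.02], "turn": [0, 0, 4]}, {"claw": 1, "translation": [0, 0.12, 0.03], "turn": [0, 0, 8]}, {"claw": 1, "translation": [0, 0.18, 0.04], "turn": [0, 0, 11]}, {"claw": 1, "translation": [0, 0.21, 0.04], "turn": [0, 0, 11]}, {"claw": 1, "translation": [0, 0.21, 0.04], "turn": [0, 0, 11]}])

```text
t: 13.02
eef_pos: [0.4494, 0.1146, 0.3503]
orientation: [0.001, 0.034, 0.999, 0.0]
contact_force: [0.2, 0.2, -0.7]
gripper_width: 0.0853
grip_force: 0.0
```

```bash
python3 - <<'E'
from h import *
for i in range(3): robot.grab_frame("wrist")
st=robot.state(); im=robot.grab_frame("wrist"); C=cam("wrist",st); np.save("w6.npy",im); np.save("w6C.npy",C[2])
go([.45,.15,.36],-3.5,0)
yaw=np.radians(-3.5); Rr=R.from_euler("z",yaw).as_matrix(); o=np.array([.606,.108,0])
o2=im.copy()
for y in(-.23,0,.135,.23):
    for P,c in(([0,y,.19],(0,255,0)),([-.006,y,.147],(255,0,255))):
        p=proj(C,Rr@np.array(P)+o)[0]; print(P,p.round(1)); cv2.circle(o2,tuple(int(k) for k in p.round()),2,c,-1)
save(cv2.resize(o2,(800,600),interpolation=cv2.INTER_CUBIC),"w6.png")
for q in("rail_mid","card","bin_left"):
    print(q,[(round(r["conf"],2),np.round(r["centre"],1)) for r in robot.landmark_of("wrist",q)[:3]])
print([(round(r["conf"],2),r["extent"]) for r in robot.regions_of("wrist","card")[:2]])
E
```

```text
t 13.22 pos [0.4498 0.1121 0.3501] shift [0.0002 0.0379 0.0099] turn [-0.   0.1  0.6] q [0.07 0.14 0.06 1.48 0.   0.14]
[0, -0.23, 0.19] [ 38.8 325.6]
[-0.006, -0.23, 0.147] [ 60.9 296.4]
[0, 0, 0.19] [260.7 325.5]
[-0.006, 0, 0.147] [259.9 295.8]
[0, 0.135, 0.19] [392.2 323.9]
[-0.006, 0.135, 0.147] [377.5 294.5]
[0, 0.23, 0.19] [482.9 322. ]
[-0.006, 0.23, 0.147] [459.  293.2]
rail_mid []
card []
bin_left [(0.81, array([247.6, 145. ]))]
[]
```

View pics/w6.png

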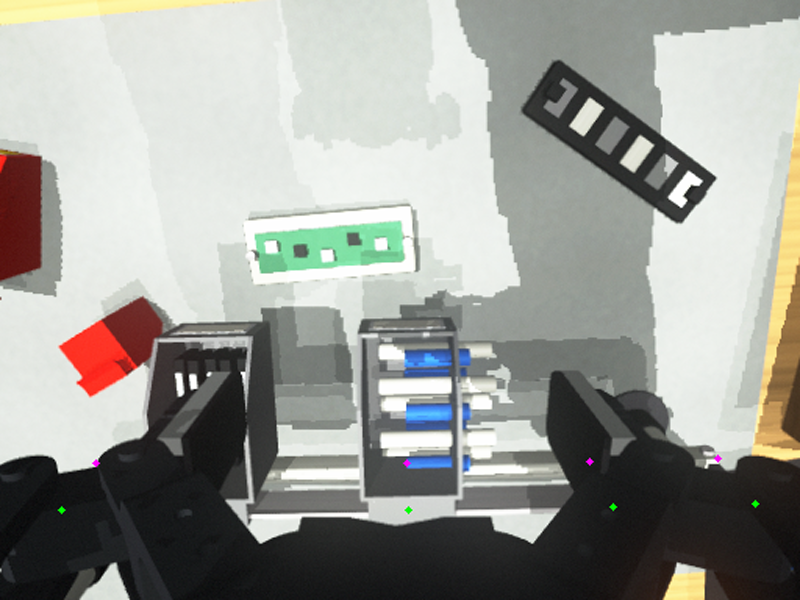

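The wrist view (800×600) shows the middle grey bin's back at (411,500) and the hook rail along row ~512. The projected rail points (green, magenta) land on the hook rail and back-rest. Next comes a numeric check of the rail line.

```bash
python3 - <<'E'
from h import *
im=np.load("w6.npy"); K,d,_=cam("wrist",robot.state()); C=(K,d,np.load("w6C.npy")); g=cv2.cvtColor(im,cv2.COLOR_RGB2GRAY).astype(int)
Rr=R.from_euler("z",np.radians(-3.5)).as_matrix(); o=np.array([.606,.108,0])
for y in(-.07,-.05,.045,.06,.075):
    pr=[proj(C,Rr@np.array(P)+o)[0] for P in([-.002,y,.19],[.002,y,.19],[-.002,y,.164])]; c=int(round(pr[0][0]))
    print(y,c,[round(p[1],1) for p in pr], g[312:340,c-2:c+3].mean(1).round().astype(int))
T=np.load("top.npy"); Ct=cam("top"); gt=cv2.cvtColor(T,cv2.COLOR_RGB2GRAY).astype(int)
for y in(.22,.15,.06,-.06,-.2):
    pr=[proj(Ct,Rr@np.array(P)+o)[0] for P in([-.002,y,.19],[.002,y,.19])]; c=int(round(pr[0][0]))
    print("top",y,c,[round(p[1],1) for p in pr],"rows from",int(pr[0][1])-6, gt[int(pr[0][1])-6:int(pr[0][1])+9,c-1:c+2].mean(1).round().astype(int))
E
```

```text
-0.07 192 [np.float64(324.3), np.float64(327.5), np.float64(308.5)] [235 205 116 111 110 112 114 112 112 114 114 114 114 114 100  90 173 247
 235 179 145 133 131 120 102  96  84  64]
-0.05 212 [np.float64(324.2), np.float64(327.5), np.float64(308.4)] [219 152 113 113 113 113 116 115 113 116 117 117 115 115 104  91 220 251
 218  69  46  46  44  44  43  43  42  42]
0.045 305 [np.float64(323.4), np.float64(326.7), np.float64(307.7)] [115 115 113 115 117 117 115 114 114 114 118 118 116 104 215 250 253 241
 152  62  49  48  48  47  46  45  45  45]
0.06 319 [np.float64(323.3), np.float64(326.6), np.float64(307.5)] [113 113 112 113 114 113 113 113 114 114 115 116 114 120 232 251 253 242
 228 227 226 226 227 228 227 227 227 207]
0.075 334 [np.float64(323.1), np.float64(326.4), np.float64(307.4)] [109 108 109 111 112 110 110 109 109 112 112 111 110 168 244 252 245 230
 226 226 227 225 224 224 225 227 227 227]
top 0.22 93 [np.float64(160.6), np.float64(158.8)] rows from 154 [ 54  51  46  47  91 163 161  88 117  98 130 135 134 132 134]
top 0.15 124 [np.float64(162.2), np.float64(160.4)] rows from 156 [ 40  38  42  91 159 156  54  69 142 189 164 101  54  69 103]
top 0.06 165 [np.float64(164.2), np.float64(162.4)] rows from 158 [122 120 112 147 160  95  54 133 184 183 139  79 114 136 133]
top -0.06 221 [np.float64(167.0), np.float64(165.2)] rows from 161 [125 123 159 164 101  56 141 190 187 139  71 114 138 133 127]
top -0.2 286 [np.float64(170.4), np.float64(168.5)] rows from 164 [ 48 106 169 137  51 103 167 190 156  90  74 105 133 138 129]
```

Request:
arm_command(commands=[{"claw": 1, "translation": [0, -0.06, 0], "turn": [0, 0, -4]}, {"claw": 1, "translation": [0, -0.12, 0], "turn": [0, 0, -8]}, {"claw": 1, "translation": [0, -0.18, -0.01], "turn": [0, 0, -11]}, {"claw": 1, "translation": [-0.01, -0.24, -0.03], "turn": [0, 0, -11]}, {"claw": 1, "translation": [-0.02, -0.3, -0.05], "turn": [0, 0, -11]}])

```text
t: 14.05
eef_pos: [0.4295, -0.1866, 0.3006]
orientation: [0.001, 0.131, 0.991, 0.0]
contact_force: [1.0, -0.2, 0.4]
gripper_width: 0.0852
grip_force: 0.0
```

Request:
arm_command(commands=[{"claw": 1, "translation": [-0.01, -0.05, -0.03], "turn": [0, 0, 0]}, {"claw": 1, "translation": [-0.017, -0.064, -0.08], "turn": [0, 0, 0]}, {"claw": 1, "translation": [-0.017, -0.064, -0.12], "turn": [0, 0, 0]}, {"claw": 1, "translation": [-0.017, -0.064, -0.15], "turn": [0, 0, 0]}, {"claw": 1, "translation": [-0.017, -0.064, -0.15], "turn": [0, 0, 0]}])

```text
t: 14.68
eef_pos: [0.4122, -0.2479, 0.1498]
orientation: [-0.001, 0.131, 0.991, 0.001]
contact_force: [0.1, 0.4, 0.3]
gripper_width: 0.0855
grip_force: 0.0
```

```bash
python3 - <<'E'
from h import *
go([.4127,-.2513,.045],-14.8,0); st=robot.state(); im=robot.grab_frame("wrist"); C=cam("wrist",st)
m=max(redmask(im),key=lambda k:k[2])[0].astype(np.float32)
r=fit([(C,m)],[.404,-.249,0,-.26,0,0]); print(r.x[:3].round(4),np.degrees(r.x[3:]).round(1),r.fun)
E
```

```text
t 14.68 pos [ 0.4122 -0.2479  0.1498] shift [ 0.0005 -0.0034 -0.1048] turn [-0.1 -0.1  0.3] q [-0.71  0.25 -0.36  0.96  0.   -0.45]
[ 4.044e-01 -2.496e-01 -3.000e-04] [-14.7  -0.9   0.3] -0.9893554449081421
```

Request:
arm_command(commands=[{"claw": 1, "translation": [0.001, -0.0035, -0.03], "turn": [0, 0, 0]}, {"claw": 1, "translation": [0.001, -0.0035, -0.06], "turn": [0, 0, 0]}, {"claw": 1, "translation": [0.001, -0.0035, -0.09], "turn": [0, 0, 0]}, {"claw": 1, "translation": [0.001, -0.0035, -0.105], "turn": [0, 0, 0]}, {"claw": 1, "translation": [0.001, -0.0035, -0.105], "turn": [0, 0, 0]}])

```text
t: 15.35
eef_pos: [0.4146, -0.2521, 0.0467]
orientation: [0.001, 0.131, 0.991, 0.0]
contact_force: [-0.5, -0.6, -0.5]
gripper_width: 0.0857
grip_force: 0.0
```

Request:
arm_command(commands=[{"claw": 0.85, "translation": [0, 0, 0], "turn": [0, 0, 0]}, {"claw": 0.5, "translation": [0, 0, 0], "turn": [0, 0, 0]}, {"claw": 0.5, "translation": [0, 0, 0], "turn": [0, 0, 0]}, {"claw": 0.5, "translation": [0, 0, 0], "turn": [0, 0, 0]}, {"claw": 0.5, "translation": [0, 0, 0.02], "turn": [0, 0, 0]}], squeeze=30)

```text
t: 15.98
eef_pos: [0.414, -0.2516, 0.0664]
orientation: [0.0, 0.131, 0.991, 0.0]
contact_force: [0.3, -0.5, -0.7]
gripper_width: 0.0656
grip_force: 34.8
```

Request:
arm_command(commands=[{"claw": 0.5, "translation": [0, 0, 0.04], "turn": [0, 0, 0]}, {"claw": 0.5, "translation": [0, 0, 0.09], "turn": [0, 0, 0]}, {"claw": 0.5, "translation": [0, 0, 0.14], "turn": [0, 0, 0]}, {"claw": 0.5, "translation": [0, 0, 0.19], "turn": [0, 0, 0]}, {"claw": 0.5, "translation": [0, 0.01, 0.23], "turn": [0, 0, 0]}])

```text
t: 16.6
eef_pos: [0.4142, -0.2419, 0.299]
orientation: [0.002, 0.131, 0.991, -0.0]
contact_force: [1.3, -0.4, -1.4]
gripper_width: 0.0657
grip_force: 34.9
```

Request:
arm_command(commands=[{"claw": 0.5, "translation": [0, 0.05, 0.005], "turn": [0, 0, 3]}, {"claw": 0.5, "translation": [0.005, 0.1, 0.01], "turn": [0, 0, 6]}, {"claw": 0.5, "translation": [0.01, 0.155, 0.01], "turn": [0, 0, 9]}, {"claw": 0.5, "translation": [0.02, 0.21, 0.01], "turn": [0, 0, 12]}, {"claw": 0.5, "translation": [0.03, 0.265, 0.01], "turn": [0, 0, 12.3]}])

```text
t: 17.23
eef_pos: [0.4441, 0.025, 0.3071]
orientation: [0.001, 0.024, 1.0, 0.0]
contact_force: [1.5, 0.1, -1.5]
gripper_width: 0.0658
grip_force: 35.0
```

Request:
arm_command(commands=[{"claw": 0.5, "translation": [0.01, 0.055, 0], "turn": [0, 0, 0]}, {"claw": 0.5, "translation": [0.02, 0.11, 0], "turn": [0, -2, 0]}, {"claw": 0.5, "translation": [0.03, 0.165, -0.01], "turn": [0, -5, 0]}, {"claw": 0.5, "translation": [0.035, 0.215, -0.03], "turn": [0, -5, 0]}, {"claw": 0.5, "translation": [0.04, 0.225, -0.05], "turn": [0, -5, 0]}])

```text
t: 17.85
eef_pos: [0.4839, 0.2509, 0.2563]
orientation: [0.045, 0.022, 0.999, 0.002]
contact_force: [-1.2, -1.3, -1.6]
gripper_width: 0.0658
grip_force: 35.1
```

```bash
cat > place.py <<'E'
from h import *
import sys
lx,lz,ph=map(float,sys.argv[1:4])
o=np.array([.6162,.2445,0]); Rb=R.from_euler("ZY",[-2.7,-ph],degrees=True).as_matrix(); Rr=R.from_euler("z",-2.7,degrees=True).as_matrix()
go(o+Rr@np.array([lx,0,lz])+Rb@np.array([.0101-.0595,0,.0467-.067]),-3,ph)
s=robot.state(); print(s["contact_force"].round(1),s["ft_torque"].round(2))
E
python3 place.py -.002 .228 5
```

```text
t 17.85 pos [0.4839 0.2509 0.2563] shift [ 0.083  -0.0041 -0.0528] turn [-0.3  0.1 -0.5] q [ 0.34  0.24 -0.08  1.17 -0.03  0.39]
[-1.2 -1.3 -1.6] [ 0.    0.12 -0.04]
```

Request:
arm_command(commands=[{"claw": 0.5, "translation": [0, 0, -0.03], "turn": [0, 0, 0]}, {"claw": 0.5, "translation": [0.01, -0.001, -0.053], "turn": [0, 0, -0.5]}, {"claw": 0.5, "translation": [0.04, -0.002, -0.053], "turn": [0, 0, -0.5]}, {"claw": 0.5, "translation": [0.065, -0.003, -0.053], "turn": [0, 0, -0.5]}, {"claw": 0.5, "translation": [0.083, -0.004, -0.053], "turn": [0, 0, -0.5]}])

```text
t: 18.48
eef_pos: [0.5682, 0.2441, 0.2038]
orientation: [0.045, 0.028, 0.999, 0.001]
contact_force: [-0.1, 0.7, -1.4]
gripper_width: 0.0659
grip_force: 34.9
```

```bash
python3 place.py -.002 .196 5; python3 - <<'E'
from h import *
for i in range(2): robot.grab_frame("top")
S=robot.grab_frame("scene");T=robot.grab_frame("top")
v=np.zeros((600,800,3),np.uint8)
Cs,Ct=cam("scene"),cam("top"); p=proj(Cs,[[.59,.245,.19]])[0].astype(int); q=proj(Ct,[[.59,.245,.19]])[0].astype(int); print(p,q)
def crop(im,p,w,h): 
    x=min(max(p[0]-w//2,0),512-w);y=min(max(p[1]-h//2,0),384-h); return cv2.resize(im[y:y+h,x:x+w],(400,600),interpolation=3),(x,y)
a,pa=crop(S,p,100,150); b,pb=crop(T,q,100,150); print(pa,pb); v[:,:400]=a; v[:,400:]=b; save(v,"v7.png")
E
```

```text
t 18.48 pos [0.5682 0.2441 0.2038] shift [-0.0014  0.0027 -0.0323] turn [-0.3  0.1  0.2] q [ 0.28  0.38 -0.    1.1  -0.03  0.34]
[-0.1  0.7 -1.4] [-0.01  0.11  0.  ]
[318 272] [129 172]
(np.int64(268), np.int64(197)) (np.int64(79), np.int64(97))
```

View pics/v7.png

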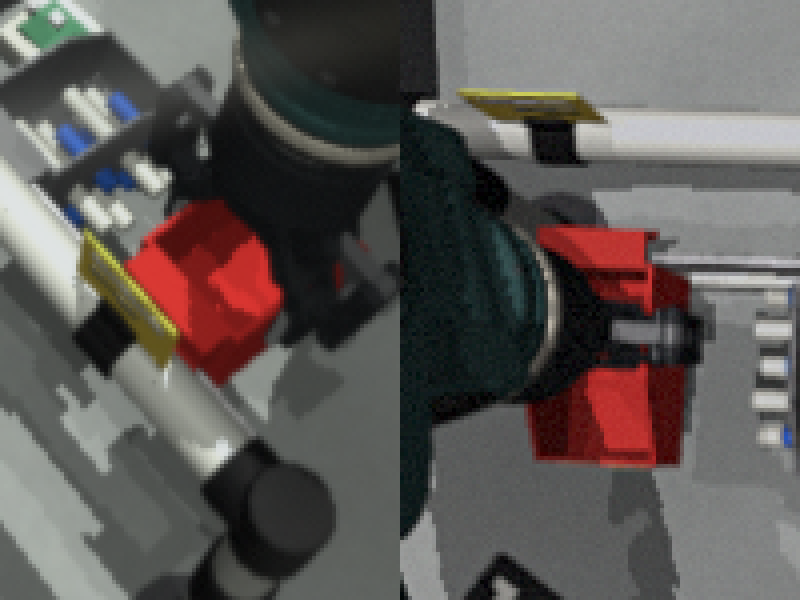

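The left panel (scene) shows the bin under the card. The right panel (top) shows the hook across the rail line, with the hook's rear edge at row ~228 of the crop and the rail at ~260. The middle grey bin is clear. Now I'll check the projected edges before lowering.

```bash
python3 - <<'E'
from h import *
st=robot.state(); Ct=cam("top")
q=st["orientation"]; Rt=R.from_quat([q[1],q[2],q[3],q[0]]); Rb=(Rt*toolR(-15,0).inv()*R.from_euler("z",-14.7,degrees=True))
ob=st["eef_pos"]-Rb.apply([.0101,0,.0467])
print("bin",ob.round(4),Rb.as_euler("ZYX",degrees=True).round(1),"lip",(ob+Rb.apply([.0595,0,.067])).round(4))
T=robot.grab_frame("top"); 
for y in(-.02,-.01,.005):
    for n,P in(("rear",[.0695,y,.07]),("wall",[.0525,y,.07]),("wall-in",[.0495,y,.07])): print(y,n,proj(Ct,ob+Rb.apply(P)).round(1))
for P in([.065,-.028,.07],[.02,-.033,.07]): print("side",proj(Ct,ob+Rb.apply(P)).round(1))
print("rail",proj(Ct,[[.6162+.0471*k,.2445-.9989*k,.19] for k in(0,.04,.06)]).round(1))
for c in(138,134): print(c,T[148:176,c,0])
print(T[158,134:148,0],T[170,140:158,0])
E
```

```text
bin [0.561  0.2447 0.156 ] [-3.  -5.1  0.2] lip [0.6142 0.2416 0.228 ]
-0.02 rear [[135.2 153.1]]
-0.02 wall [[134.8 161.3]]
-0.02 wall-in [[134.7 162.7]]
-0.01 rear [[130.5 152.9]]
-0.01 wall [[130.  161.1]]
-0.01 wall-in [[129.9 162.5]]
0.005 rear [[123.3 152.6]]
0.005 wall [[122.8 160.8]]
0.005 wall-in [[122.7 162.2]]
side [[138.9 155.4]]
side [[140.1 177.3]]
rail [[130.6 160.8]
 [148.8 159.7]
 [158.  159.2]]
138 [151 148 148 139 135 135 147 178 191 191 194 191 192 192 193 194 153  57
  46 107 161 179 158 108  97  66  25  26]
134 [153 149 148 148 133 137 152 182 187 192 190 188 185 188 188 181 133  59
  59 126 146 106 113 105  84  30  17  11]
[190 188 189 189 194 193  90  74  79  72  73  79 107 108] [190 174  77  66  69  68  72  71  71  69  69  75  87  97 135 138 136 133]
```

```bash
python3 place.py 0 .228 0.5; python3 -c "
from h import *
print(proj(cam('top'),[[.6162+.045-.0013,.2445+.002,.309],[.66,.2445+.03,.329],[.66,.2445-.026,.329]]).round(1))"
```

```text
t 18.73 pos [0.5666 0.2442 0.2035] shift [0.0004 0.0026 0.0038] turn [-0.   4.6  0.2] q [ 0.29  0.38 -0.01  1.09 -0.03  0.34]
[-1.1  0.1 -1.9] [-0.02  0.12  0.02]
[[109.7 124.5]
 [ 90.6 121.4]
 [120.6 120.9]]
```

Request:
arm_command(commands=[{"claw": 0.5, "translation": [0, 0, 0.004], "turn": [0, 2, 0]}, {"claw": 0.5, "translation": [0, -0.003, 0.004], "turn": [0, 4.6, 0.2]}, {"claw": 0.5, "translation": [0.0005, -0.003, 0.004], "turn": [0, 4.6, 0.2]}, {"claw": 0.5, "translation": [0.0005, -0.003, 0.004], "turn": [0, 4.6, 0.2]}, {"claw": 0.5, "translation": [0.0005, -0.003, 0.004], "turn": [0, 4.6, 0.2]}])

```text
t: 19.35
eef_pos: [0.5674, 0.2414, 0.2073]
orientation: [0.004, 0.026, 1.0, 0.0]
contact_force: [-0.1, 0.2, -1.2]
gripper_width: 0.0655
grip_force: 35.1
```

```bash
cat > chk.py <<'E'
from h import *
st=robot.state(); Ct=cam("top"); T=robot.grab_frame("top").astype(float)
q=st["orientation"]; Rt=R.from_quat([q[1],q[2],q[3],q[0]]); Rb=(Rt*toolR(-15,0).inv()*R.from_euler("z",-14.7,degrees=True))
ob=st["eef_pos"]-Rb.apply([.0101,0,.0467]); lip=ob+Rb.apply([.0595,0,.067])
print("bin",ob.round(4),Rb.as_euler("ZYX",degrees=True).round(1),"lip",lip.round(4),st["contact_force"].round(1))
for y in(-.014,-.02,-.025):
    a,b=proj(Ct,ob+Rb.apply([[.0695,y,.07],[.0495,y,.07]])); c=int(round(a[0])); red=T[:,c,0]-T[:,c,1]
    r=red[145:176]; i=np.where(r>80)[0]; 
    def edge(k,s): return 145+k+ s*(0) 
    g=np.diff(T[145:176,c,0]-T[145:176,c,1]); up=145.5+np.sum(np.arange(30)*np.clip(g,0,None)*(np.arange(30)<14))/np.sum(np.clip(g,0,None)*(np.arange(30)<14))
    dn=T[145:176,c,0]; j=i[0]+5+np.where(dn[i[0]+5:]<120)[0][0]
    print(c,"pred rear/wall-in",a[1].round(1),b[1].round(1),"obs",up.round(1),145+j-.5)
E
python3 chk.py
```

```text
bin [0.5577 0.2419 0.1605] [-2.7 -0.5  0. ] lip [0.6165 0.239  0.228 ] [-0.1  0.2 -1.2]
134 pred rear/wall-in 151.8 161.3 obs 153.2 162.5
137 pred rear/wall-in 151.9 161.4 obs 153.2 163.5
139 pred rear/wall-in 152.0 161.5 obs 153.3 163.5
```

Request:
arm_command(commands=[{"claw": 0.5, "translation": [-0.001, 0, -0.008], "turn": [0, 0, 0]}, {"claw": 0.5, "translation": [-0.001, 0, -0.016], "turn": [0, 0, 0]}, {"claw": 0.5, "translation": [-0.001, 0, -0.022], "turn": [0, 0, 0]}, {"claw": 0.5, "translation": [-0.001, 0, -0.028], "turn": [0, 0, 0]}, {"claw": 0.5, "translation": [-0.001, 0, -0.031], "turn": [0, 0, 0]}])

```text
t: 20.02
eef_pos: [0.5667, 0.2412, 0.1756]
orientation: [0.004, 0.027, 1.0, -0.0]
contact_force: [0.6, 0.2, -1.9]
gripper_width: 0.0656
grip_force: 35.1
```

Request:
arm_command(commands=[{"claw": 0.5, "translation": [0, 0, -0.002], "turn": [0, 0, 0]}, {"claw": 0.5, "translation": [0, 0, -0.004], "turn": [0, 0, 0]}, {"claw": 0.5, "translation": [0, 0, -0.006], "turn": [0, 0, 0]}, {"claw": 0.5, "translation": [0, 0, -0.006], "turn": [0, 0, 0]}, {"claw": 0.5, "translation": [0, 0, -0.006], "turn": [0, 0, 0]}])

```text
t: 20.65
eef_pos: [0.5668, 0.2412, 0.1701]
orientation: [0.004, 0.027, 1.0, 0.0]
contact_force: [-0.1, -0.1, -1.7]
gripper_width: 0.066
grip_force: 35.1
```

```bash
python3 chk.py
```

```text
bin [0.5571 0.2417 0.1234] [-2.7 -0.5  0. ] lip [0.616  0.2389 0.1909] [-0.1 -0.1 -1.7]
139 pred rear/wall-in 156.1 165.2 obs 157.1 166.5
142 pred rear/wall-in 156.2 165.3 obs 157.2 166.5
144 pred rear/wall-in 156.3 165.4 obs 157.3 166.5
```

Request:
arm_command(commands=[{"claw": 0.5, "translation": [0, 0, -0.001], "turn": [0, 0, 0]}, {"claw": 0.5, "translation": [0, 0, -0.002], "turn": [0, 0, 0]}, {"claw": 0.5, "translation": [0, 0, -0.003], "turn": [0, 0, 0]}, {"claw": 0.5, "translation": [0, 0, -0.003], "turn": [0, 0, 0]}, {"claw": 0.5, "translation": [0, 0, -0.003], "turn": [0, 0, 0]}])

```text
t: 21.32
eef_pos: [0.5675, 0.2414, 0.1678]
orientation: [0.005, 0.027, 1.0, 0.0]
contact_force: [1.1, -0.1, 5.8]
gripper_width: 0.0657
grip_force: 35.5
```

Request:
arm_command(commands=[{"claw": 0.5, "translation": [-0.001, 0, 0.001], "turn": [0, 0, 0]}, {"claw": 0.5, "translation": [-0.002, 0, -0.001], "turn": [0, -1.5, 0]}, {"claw": 0.5, "translation": [-0.002, 0, -0.002], "turn": [0, -3, 0]}, {"claw": 0.5, "translation": [-0.002, 0, -0.003], "turn": [0, -4.5, 0]}, {"claw": 0.5, "translation": [-0.002, 0, -0.003], "turn": [0, -4.5, 0]}], squeeze=22)

```text
t: 21.95
eef_pos: [0.5664, 0.2411, 0.1652]
orientation: [0.046, 0.027, 0.999, 0.001]
contact_force: [8.7, -1.5, 4.8]
gripper_width: 0.0658
grip_force: 35.1
```

```bash
python3 chk.py
```

```text
bin [0.5606 0.2416 0.1178] [-2.8 -5.2  0.2] lip [0.6137 0.2388 0.1899] [ 8.7 -1.5  4.8]
139 pred rear/wall-in 157.3 166.6 obs 157.5 168.5
142 pred rear/wall-in 157.4 166.7 obs 157.8 168.5
144 pred rear/wall-in 157.5 166.8 obs 157.8 168.5
```

Pulling back gives a +x reaction, so the skirt is behind the rail and the bin is hooked. Ease off and release.

Request:
arm_command(commands=[{"claw": 0.5, "translation": [0.001, 0, 0], "turn": [0, 0, 0]}, {"claw": 0.77, "translation": [0.001, 0, 0], "turn": [0, 0, 0]}, {"claw": 0.82, "translation": [0.001, 0, 0], "turn": [0, 0, 0]}, {"claw": 0.9, "translation": [0.001, 0, 0], "turn": [0, 0, 0]}, {"claw": 1, "translation": [0.001, 0, 0], "turn": [0, 0, 0]}])

```text
t: 22.62
eef_pos: [0.5656, 0.2412, 0.1639]
orientation: [0.043, 0.027, 0.999, 0.001]
contact_force: [0.1, -0.7, 0.1]
gripper_width: 0.0855
grip_force: 0.0
```

Request:
arm_command(commands=[{"claw": 1, "translation": [0, 0, 0], "turn": [0, 0, 0]}, {"claw": 1, "translation": [-0.001, 0, 0.01], "turn": [0, 0, 0]}, {"claw": 1, "translation": [-0.003, 0, 0.03], "turn": [0, 0, 0]}, {"claw": 1, "translation": [-0.006, 0, 0.06], "turn": [0, 0, 0]}, {"claw": 1, "translation": [-0.02, 0, 0.1], "turn": [0, 0, 0]}])

```text
t: 23.25
eef_pos: [0.5455, 0.2411, 0.2651]
orientation: [0.043, 0.027, 0.999, 0.001]
contact_force: [-0.1, -0.5, 0.4]
gripper_width: 0.0854
grip_force: 0.0
```

Request:
arm_command(commands=[{"claw": 1, "translation": [-0.05, 0, 0.04], "turn": [0, 0, 0]}, {"claw": 1, "translation": [-0.1, 0, 0.06], "turn": [0, 0, 0]}, {"claw": 1, "translation": [-0.15, 0, 0.06], "turn": [0, 0, 0]}, {"claw": 1, "translation": [-0.18, 0, 0.06], "turn": [0, 0, 0]}, {"claw": 1, "translation": [-0.18, 0, 0.06], "turn": [0, 0, 0]}])

```text
t: 23.88
eef_pos: [0.3642, 0.2412, 0.3253]
orientation: [0.044, 0.026, 0.999, 0.002]
contact_force: [-0.0, 0.2, -0.6]
gripper_width: 0.0853
grip_force: 0.0
```

```bash
python3 - <<'E'
from h import *
S=robot.grab_frame("scene");T=robot.grab_frame("top"); Cs,Ct=cam("scene"),cam("top")
v=np.vstack([cv2.resize(S,(400,300)),cv2.resize(T,(400,300))]); 
b=np.vstack([cv2.resize(S[220:320,250:383],(400,300),interpolation=3),cv2.resize(T[100:230,80:253],(400,300),interpolation=3)]); save(np.hstack([v,b]),"v9.png")
im=[]
for C,I in((Cs,S),(Ct,T)):
    L=redmask(I); print([(c.round(),a) for _,c,a in L]); p=proj(C,[[.56,.24,.16]])[0]
    L=[k for k in L if np.hypot(*(k[1]-p))<30]
    im.append((C,sum(k[0] for k in L).astype(np.float32)))
r=fit(im[1:],[.56,.241,.118,-.047,-.1,0]); print(r.x[:3].round(4),np.degrees(r.x[3:]).round(1),r.fun)
lip=r.x[:3]+R.from_euler("ZYX",r.x[3:]).apply([.0595,0,.067]); print(lip, robot.state()["contact_force"].round(1))
E
```

```text
[(array([198., 124.]), np.int32(475)), (array([228., 174.]), np.int32(194)), (array([328., 268.]), np.int32(1498))]
[(array([137., 188.]), np.int32(1960)), (array([306., 206.]), np.int32(423)), (array([406., 231.]), np.int32(570))]
[0.5561 0.2399 0.1176] [-1.4 -4.5  3.4] -0.9545342326164246
[0.6100734  0.23469356 0.1889612 ] [0.7 0.1 0.7]
```

View pics/v9.png

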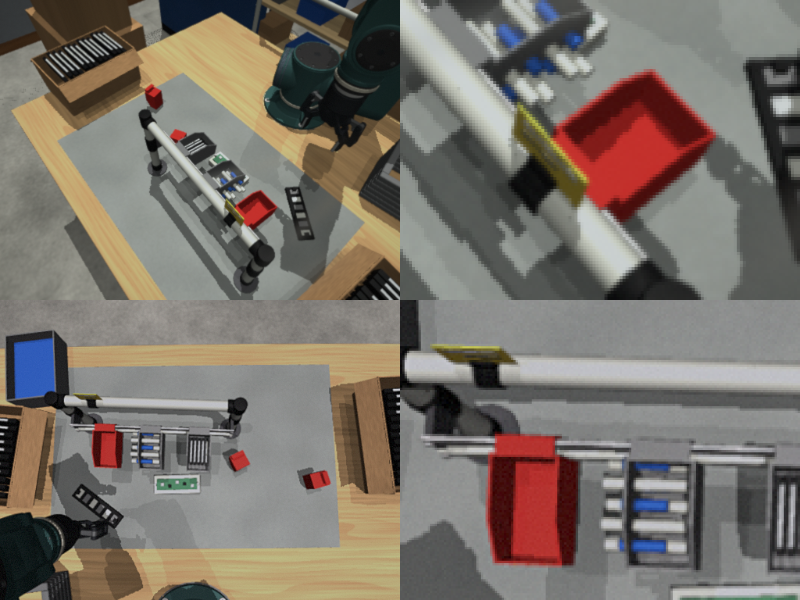

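The bin hangs on the rail in the empty place below the card, and its hook is in line with the grey bins' hooks. The lip is about 6 mm to the -x side of the rail at 189 mm high. The grey bins, fixture and moulding show no visible movement, and the arm is clear. Handing in.

```bash
python3 -c "
from rig import robot
print(robot.close_job())"
```

```text
the job is handed in; nothing more can be done
None
```

The red bin was set upright on the bench and released, then re-gripped and hung by its rear hook in the empty place under the yellow card; the job is handed in at about 24 s of the 54 s, and no verdict came back.

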